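Put the hole saws away in their nests

TASK

The drilling is done: take the four hole saws out of the row in the plywood tray and put each one away in the drawer insert, in the nest of its own size (the ring round the well has the saw's colour), standing flat on the floor of its well with the shank up. Set them down rather than dropping them, keep them upright, and leave the oil bottle and the tape measure where they are.

Things in the scene. Friction and masses are not known exactly. Their poses are not given: they have to be found in the camera images.
- saw32_mid (a point): 32 mm hole saw, teeth down, shank up, 90 mm tall, 0.1-0.35 kg: cup 32 mm across, 40 high, upper half and crown blue; dark nut 22 across, 8 high; steel hex shank 11 thick, 42 long, all coaxial. Point: on the axis, half-way up, z up; the shank to grip is 3 to 45 mm above it. Starts in one of four bays, a row 88 mm apart, of a fixed plywood tray: floor 6 mm, walls 18 mm above the table.
- saw44_mid (a point): 44 mm hole saw, teeth down, shank up, 90 mm tall, 0.1-0.35 kg: cup 44 mm across, 40 high, upper half and crown green; dark nut 22 across, 8 high; steel hex shank 11 thick, 42 long, all coaxial. Point: on the axis, half-way up, z up; the shank to grip is 3 to 45 mm above it. Starts in one of four bays, a row 88 mm apart, of a fixed plywood tray: floor 6 mm, walls 18 mm above the table.
- saw54_mid (a point): 54 mm hole saw, teeth down, shank up, 90 mm tall, 0.1-0.35 kg: cup 54 mm across, 40 high, upper half and crown red; dark nut 22 across, 8 high; steel hex shank 11 thick, 42 long, all coaxial. Point: on the axis, half-way up, z up; the shank to grip is 3 to 45 mm above it. Starts in one of four bays, a row 88 mm apart, of a fixed plywood tray: floor 6 mm, walls 18 mm above the table.
- saw64_mid (a point): 64 mm hole saw, teeth down, shank up, 90 mm tall, 0.1-0.35 kg: cup 64 mm across, 40 high, upper half and crown yellow; dark nut 22 across, 8 high; steel hex shank 11 thick, 42 long, all coaxial. Point: on the axis, half-way up, z up; the shank to grip is 3 to 45 mm above it. Starts in one of four bays, a row 88 mm apart, of a fixed plywood tray: floor 6 mm, walls 18 mm above the table.
- nest32: Nest of the 32 mm hole saw, fixed: grey plastic block 93 x 93 x 26 mm, in its middle a round well 48 mm across, 16 deep, blue ring round its mouth. Origin: middle of the underside, 4 mm above the table; z up, y along the row; well floor 10 mm and rim 26 mm above the origin. The four nests stand in a row, 95 mm apart, any order, in a steel insert with a lower edge.
- nest44: Nest of the 44 mm hole saw, fixed: grey plastic block 93 x 93 x 26 mm, in its middle a round well 60 mm across, 16 deep, green ring round its mouth. Origin: middle of the underside, 4 mm above the table; z up, y along the row; well floor 10 mm and rim 26 mm above the origin. The four nests stand in a row, 95 mm apart, any order, in a steel insert with a lower edge.
- nest54: Nest of the 54 mm hole saw, fixed: grey plastic block 93 x 93 x 26 mm, in its middle a round well 70 mm across, 16 deep, red ring round its mouth. Origin: middle of the underside, 4 mm above the table; z up, y along the row; well floor 10 mm and rim 26 mm above the origin. The four nests stand in a row, 95 mm apart, any order, in a steel insert with a lower edge.
- nest64: Nest of the 64 mm hole saw, fixed: grey plastic block 93 x 93 x 26 mm, in its middle a round well 80 mm across, 16 deep, yellow ring round its mouth. Origin: middle of the underside, 4 mm above the table; z up, y along the row; well floor 10 mm and rim 26 mm above the origin. The four nests stand in a row, 95 mm apart, any order, in a steel insert with a lower edge.
- oil_mid (a point): Bystander: white cutting-oil bottle with black cap and paper label, 54 mm across and 150 mm high, upright and loose beside the trays. The point is half-way up on its axis.
- tape_mid (a point): Bystander: grey tape measure lying flat, 70 x 64 x 36 mm, loose beside the trays. The point is at its centre, half-way up.
Not all that is in view belongs to the job. Leave any blue or purple look-alike of the part that bears saw64_mid alone.

How it is judged:
By the outcome, as a careful person would: the job done as asked, in the order asked, and still so for the second after the job is handed in, with the robot touching nothing.
It also fails if it takes over 104 s, if anything falls off the work surface, if the arm or the gripper's body presses on something with over 40 N, if the wrist force passes 120 N, or if a joint passes its speed limit or range.

ROBOT

A 7-joint arm with a two-finger parallel gripper is mounted at the origin on the work surface. World frame = base frame: x ahead of the robot, y to its left, z up, the work surface at z = 0. Lengths are in m, angles in rad, forces in N, time in s.
With the tool pointing down it reaches from about 0.4 to 0.85 m from the base axis. Payload 4.5 kg.
Tool frame: the origin (TCP) lies between the finger pads; the fingertips stand 8 mm ahead of it and the grasp point (between the pads) lies 11 mm behind it; z points along the fingers, y is the direction in which the jaws open and shut (so a half turn about z gives the same grasp; the last joint's range is limited). The gripper opens to 88 mm and grips with 3 to 60 N. Pads are 18 mm wide; open, the fingers measure 123 mm over their backs; the gripper's body (75 mm by 187 mm) begins 45 mm behind the grasp point.
Start: joints at [1.346, 0.689, -0.195, 1.565, 0.157, 0.902, -0.215], TCP at [0.16, -0.604, 0.247] pointing down, gripper open.
Joint ranges: [-3.01, 3.01], [-0.46, 2.08], [-1.47, 1.51], [0.13, 2.56], [-1, 4.14], [0.04, 2.09], [-2.66, 2.66]. Speed limits (rad/s): [2.57, 2.57, 3.14, 3.14, 3.14, 3.14, 3.14].

INTERFACE

Orientations are given as a unit quaternion [x, y, z, w].
In Python, from plant import r gives the robot as it stands.
- The arm moves only by the tool carry_out, never from a script. Its argument "commands" is a list that holds one entry, the list of rows, each a list of 7 numbers: the turn, a rotation vector about the tool's x, y, z in rad, then the shift along the tool's x, y, z in cm, then the finger opening in cm, from 0 to 8.81. A call has 1 to 10 rows; each row is the pose to reach, as a shift and turn from the pose commanded when the call began, along the tool's axes at that moment; what a row does not reach only later rows make up. A row lasts 1/12 s, in which the tool goes at most 41.7 mm and 7.16 degrees, less where a joint would pass 70% of its speed; a pose out of reach is approached as far as the arm can. A call with a gripper value outside its range is refused whole. The fingers move at their own pace and stop on an object; "force" is the grip in N (left out, the last holds). Time passes only in rows, so rows that repeat a pose let the fingers close. It gives the time, the measured TCP pose, the force and the opening at its end, in the units of the state.
- r.get_state(): the state, without advancing time (a new reading comes with each control period).
- r.snapshot(name): name is "scene" or "top" or "wrist"; returns a dict with "pixels" (400x640x3 uint8, red, green, blue), "mtx" (3x3 intrinsics, pixels), "k1" (the pictures are not rectified: a ray, as slopes to the right and down, at radius r is drawn at 1 + k1 r^2 times it, then the intrinsics apply), "xyz" and "rotation" of the camera in the world. Camera axes: x right, y down, z forward; pixel columns grow to the right and rows downward; lengths in m; the calibration is good to about 2 mm. A picture is of the moment at which its call begins. There is no depth.
- r.finish_job(): hands the job in, once; it reports no verdict.
The state is a dict: "clock": time; "q": joint angles; "qd": joint speeds; "joint_torque": joint torques, N m; "tool_pos": TCP position; "eef_rot": TCP orientation; "contact_force": force on the tool from outside, world axes, zero at the start; "moment": the same for the moment, N m; "opening": opening from 0.0 (shut) to 1.0 (fully open).
Only numpy, scipy, OpenCV 4.12 (cv2) and the standard library are available. Lean on these libraries where they do the work, as an engineer would, in place of code of your own. Each camera call takes 0.05 s, during which the arm holds its last target.

## Working session

There is one attempt and no reset: what is moved stays moved. The work goes in short steps, Python scripts to look and compute and a tool call to move; the robot and the scene stay as the last step left them, time stands still between calls to the robot, and variables do not carry over. Pictures are saved under pics/ and viewed, and the job is handed in when it is done.

Besides the shell and the picture viewer there is one more tool, called after "Request:" by a JSON object that holds its "method" and its "body", one argument or row to a line. carry_out: Moves the arm, as the interface text tells. Its arguments: {"type":"object","properties":{"commands":{"type":"array"},"force":{"type":"number"}},"required":["commands"]}

```bash
ls; mkdir -p pics
python3 - <<'E'
from plant import r
import cv2
print(r.get_state())
for n in ["scene","top","wrist"]:
    s=r.snapshot(n); cv2.imwrite(f"pics/{n}0.png",s["pixels"][:,:,::-1]); print(n,s["mtx"],s["k1"],s["xyz"],s["rotation"])
E
```

```text
pics
{'clock': 0.0, 'q': array([ 1.34579875,  0.68998847, -0.19449709,  1.56633638,  0.15733547,
        0.90251659, -0.21509662]), 'qd': array([ 1.26641819e-04,  1.25914585e-04, -3.98708272e-04,  6.69981287e-04,
        3.72008149e-04, -3.59404711e-05,  4.41976385e-04]), 'joint_torque': array([ 7.98004166e-04, -5.27564013e+01, -1.26690812e+00, -1.53430778e+01,
       -5.25879557e-02,  6.51449023e-03,  1.84103264e-04]), 'tool_pos': array([ 0.15972481, -0.60360469,  0.24590885]), 'eef_rot': array([ 9.91633044e-01,  1.29085426e-01, -2.05708407e-04, -9.04152720e-04]), 'contact_force': array([-0.63806985,  0.15087109,  0.62175288]), 'moment': array([ 0.03087291,  0.03763368, -0.02841564]), 'opening': 1.0008091109524209}
scene [[399.78199451   0.         323.28287643]
 [  0.         399.78199451 199.10965665]
 [  0.           0.           1.        ]] 0.013186723353713282 [ 1.24673487 -0.04909456  0.70148387] [ 0.65643393  0.62057034 -0.29704842 -0.30943363]
top [[403.4951889    0.         323.065874  ]
 [  0.         403.4951889  196.34405514]
 [  0.           0.           1.        ]] 0.003790808621716672 [0.36069752 0.01315242 0.98537741] [-0.69917279  0.71053388 -0.05658462  0.05565248]
wrist [[293.67110613   0.         321.62239442]
 [  0.         293.67110613 200.11529705]
 [  0.           0.           1.        ]] -0.047877036334553674 [ 0.23841816 -0.58483383  0.38319976] [ 0.78317068 -0.60194924 -0.09575162  0.12301394]
```

View pics/scene0.png

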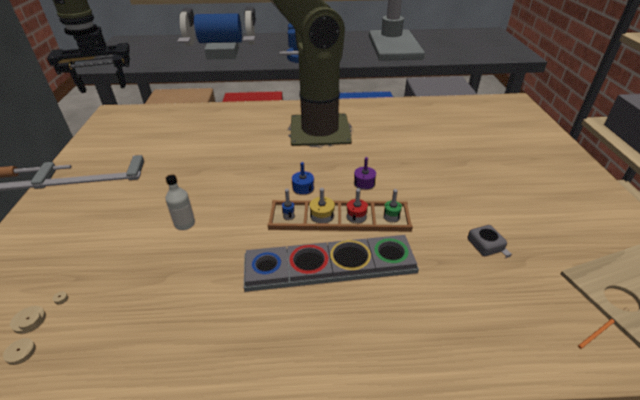

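View pics/top0.png

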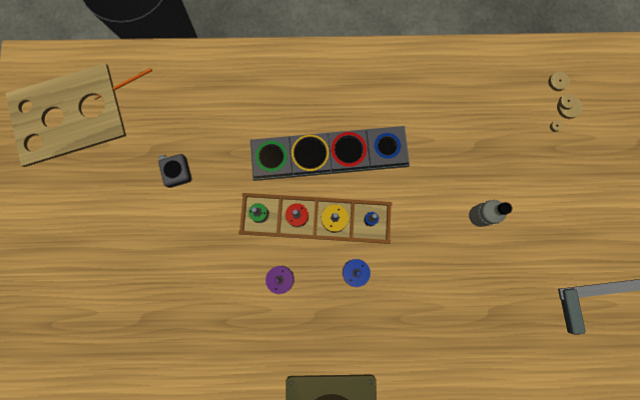

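View pics/wrist0.png

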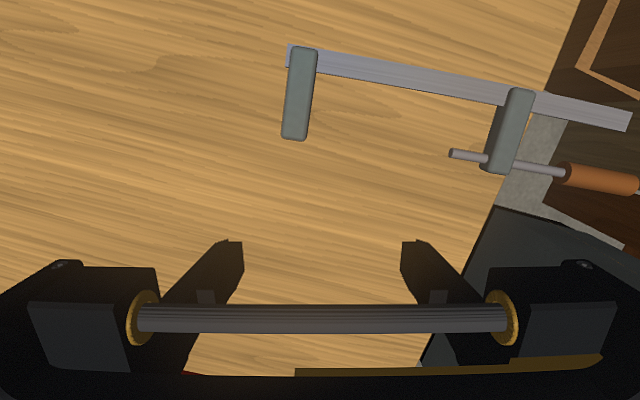

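The top view shows the tray with its saws at about row 215: green at column 258, red 297, yellow 335 and blue 371. The nests are at about row 150: green at column 271, yellow 310, red 349 and blue 387. The blue and purple look-alikes are near row 275. Next I'll measure positions.

```bash
cat > h.py <<'E'
import numpy as np, cv2
from scipy.spatial.transform import Rotation as R
def ray(s,p):
    u=cv2.undistortPoints(np.array([[p]],float),s["mtx"],np.array([s["k1"],0,0,0]))[0,0]
    return R.from_quat(s["rotation"]).apply([u[0],u[1],1.])
def plane(s,p,z):
    d=ray(s,p); o=np.array(s["xyz"]); return o+d*(z-o[2])/d[2]
def proj(s,X):
    X=np.atleast_2d(X).astype(float)
    Xc=R.from_quat(s["rotation"]).inv().apply(X-s["xyz"])
    return cv2.projectPoints(Xc,np.zeros(3),np.zeros(3),s["mtx"],np.array([s["k1"],0,0,0]))[0][:,0]
HUE={'green':(45,80),'yellow':(22,34),'red':(0,6),'blue':(105,122)}
def mask(img,c,smin=140,vmin=50):
    h=cv2.cvtColor(img,cv2.COLOR_RGB2HSV); a,b=HUE[c]
    m=cv2.inRange(h,(a,smin,vmin),(b,255,255))
    if c=='red': m|=cv2.inRange(h,(174,smin,vmin),(180,255,255))
    return m
E
python3 - <<'E'
from plant import r
from h import *
for n in ["top","scene"]:
    s=r.snapshot(n); im=np.ascontiguousarray(s["pixels"])
    print(n)
    for c in HUE:
        m=mask(im,c,150)
        cs,_=cv2.findContours(m,cv2.RETR_EXTERNAL,cv2.CHAIN_APPROX_NONE)
        for k in cs:
            if cv2.contourArea(k)<60: continue
            p=k.reshape(-1,2).astype(float)
            x,y,w,h=cv2.boundingRect(k)
            if not(230<x+w/2<430 and 100<y+h/2<300): continue
            W=np.array([plane(s,q,.030)[:2] for q in p]); W2=np.array([plane(s,q,.046)[:2] for q in p])
            f=lambda W:(cv2.minEnclosingCircle(W.astype(np.float32)))
            print(c,(x,y,w,h),'ring@30',np.round(f(W)[0],4),round(2000*f(W)[1],1),'crown@46',np.round(f(W2)[0],4),round(2000*f(W2)[1],1))
    big=cv2.resize(im[110:300,230:430] if n=="top" else im[150:300,230:430],None,fx=3.9 if n=='scene' else 3,fy=3.9 if n=='scene' else 3,interpolation=cv2.INTER_CUBIC)
    cv2.imwrite(f"pics/{n}_z.png",big[:,:,::-1])
E
```

```text
top
green (256, 141, 31, 30) ring@30 [0.6169 0.1361] 74.9 crown@46 [0.6126 0.1341] 73.6
yellow (321, 204, 28, 28) ring@30 [ 0.4624 -0.0158] 65.7 crown@46 [ 0.4607 -0.0153] 64.6
yellow (291, 135, 38, 36) ring@30 [0.6238 0.0419] 92.6 crown@46 [0.6194 0.0414] 91.1
red (286, 204, 22, 22) ring@30 [0.4715 0.0751] 54.3 crown@46 [0.4696 0.0741] 53.4
red (331, 132, 36, 35) ring@30 [ 0.6306 -0.0532] 87.5 crown@46 [ 0.6261 -0.0521] 86.0
blue (343, 260, 27, 26) ring@30 [ 0.3332 -0.063 ] 61.7 crown@46 [ 0.3337 -0.0617] 60.7
blue (374, 133, 27, 25) ring@30 [ 0.6382 -0.148 ] 64.7 crown@46 [ 0.6336 -0.1453] 63.6
scene
yellow (310, 198, 24, 19) ring@30 [ 0.4551 -0.0158] 75.6 crown@46 [ 0.474  -0.0166] 73.8
red (290, 245, 38, 28) ring@30 [ 0.6323 -0.0539] 85.7 crown@46 [ 0.647  -0.0538] 83.7
red (346, 199, 22, 18) ring@30 [0.4633 0.0766] 69.6 crown@46 [0.4819 0.0736] 67.9
blue (252, 253, 28, 21) ring@30 [ 0.6397 -0.1487] 61.7 crown@46 [ 0.6542 -0.1463] 60.2
blue (293, 163, 20, 30) ring@30 [ 0.3207 -0.0611] 142.4 crown@46 [ 0.3427 -0.0608] 139.0
```

View pics/top_z.png

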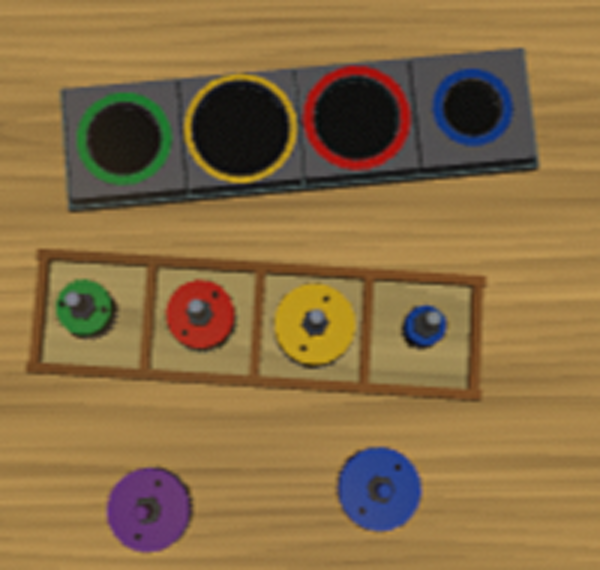

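View pics/scene_z.png

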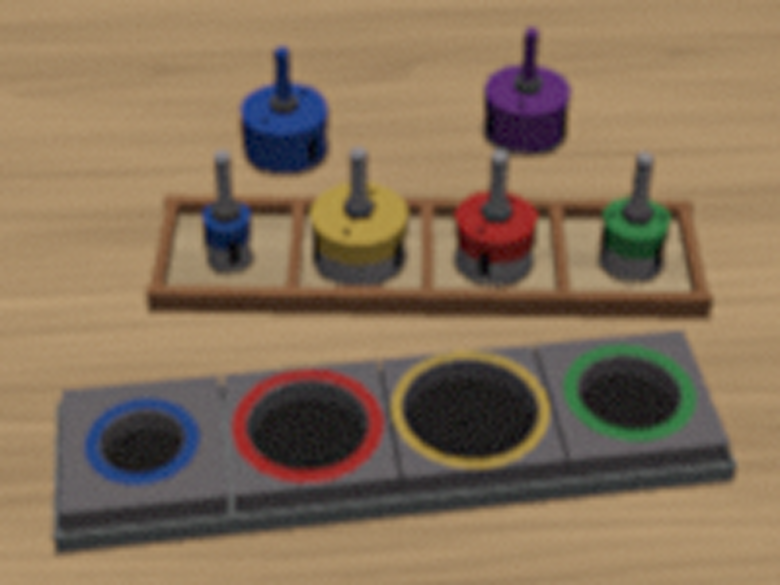

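Run:
```python
from plant import r
from h import *
S={n:r.snapshot(n) for n in ["top","scene"]}
boxes={"top":{'green':(245,195,275,230),'blue':(360,205,385,230),'red':(284,200,312,230),'yellow':(318,200,352,234)},
 "scene":{'green':(380,185,410,225),'blue':(280,188,297,222),'red':(345,188,370,225),'yellow':(308,186,336,225)}}
for n,s in S.items():
  im=np.ascontiguousarray(s["pixels"])
  for c,(a,b,x1,y1) in boxes[n].items():
    sub=np.zeros(im.shape[:2],np.uint8); sub[b:y1,a:x1]=1
    m=mask(im,c,110,25)*sub
    ys,xs=np.nonzero(m); k=cv2.convexHull(np.stack([xs,ys],1).astype(np.int32)).reshape(-1,2)
    W=np.array([plane(s,q,.046)[:2] for q in k],np.float32)
    ctr,rad=cv2.minEnclosingCircle(W)
    print(n,c,(xs.min(),ys.min(),xs.max(),ys.max()),'crown',np.round(ctr,4),round(2000*rad,1))
    # predicted shank top
    print('   shank top px if there',np.round(proj(s,[ctr[0],ctr[1],.096]),1))
```

```text
top green (np.int64(249), np.int64(203), np.int64(266), np.int64(221)) crown [0.4762 0.1654] 44.1
   shank top px if there [[253.7 209.4]]
top blue (np.int64(365), np.int64(212), np.int64(377), np.int64(224)) crown [ 0.4577 -0.1004] 31.1
   shank top px if there [[373.6 215.8]]
top red (np.int64(286), np.int64(204), np.int64(307), np.int64(225)) crown [0.4696 0.0741] 53.4
   shank top px if there [[294.8 211.7]]
top yellow (np.int64(318), np.int64(202), np.int64(349), np.int64(233)) crown [ 0.4599 -0.0118] 99.9
   shank top px if there [[333.6 215.5]]
scene green (np.int64(385), np.int64(202), np.int64(401), np.int64(215)) crown [0.4911 0.163 ] 55.4
   shank top px if there [[395.1 192.7]]
scene blue (np.int64(282), np.int64(188), np.int64(296), np.int64(213)) crown [ 0.4426 -0.0945] 104.4
   shank top px if there [[289.6 184.6]]
scene red (np.int64(346), np.int64(199), np.int64(367), np.int64(217)) crown [0.4836 0.0709] 70.7
   shank top px if there [[357.1 192.2]]
scene yellow (np.int64(309), np.int64(198), np.int64(333), np.int64(217)) crown [ 0.4749 -0.0154] 78.2
   shank top px if there [[321.7 191.4]]
```

```bash
cat >> h.py <<'E'
Q=[.70710678,.70710678,0,0]
def go(st,*targets):
    B=R.from_quat(st["eef_rot"])
    for t in targets:
        print(t,'turn',np.round((B.inv()*R.from_quat(Q)).as_rotvec(),3),'shift cm',np.round(B.inv().apply(np.array(t)-st["tool_pos"])*100,2))
E
python3 - <<'E'
from plant import r
from h import *
go(r.get_state(),(.458,-.100,.20))
E
```

```text
(0.458, -0.1, 0.2) turn [-0.    -0.    -1.312] shift cm [ 41.72 -41.1    4.67]
```

Request:
{"method": "carry_out", "body": {
  "commands": [
    [[0, 0, -0.05, 1.5, -1.5, 0.2, 8.8], [0, 0, -0.15, 4, -4, 0.5, 7], [0, 0, -0.27, 7, -7, 0.8, 6], [0, 0, -0.39, 10, -10, 1.1, 5], [0, 0, -0.5, 13, -13, 1.4, 4.4], [0, 0, -0.62, 16, -16, 1.8, 4.4], [0, 0, -0.74, 19, -19, 2.1, 4.4], [0, 0, -0.86, 22, -22, 2.4, 4.4], [0, 0, -0.98, 25, -25, 2.8, 4.4], [0, 0, -1.05, 27, -27, 3, 4.4]]
  ],
  "force": 30
}}

```text
clock: 1.18
tool_pos: [0.3531, -0.2715, 0.2168]
eef_rot: [0.791, 0.612, 0.001, 0.0]
contact_force: [0.5, -0.2, -0.4]
opening: 0.497
```

Run:
```python
from plant import r
from h import *
s=r.get_state(); print(s["clock"],s["tool_pos"],s["q"],s["qd"],s["contact_force"],s["opening"])
go(s,(.458,-.100,.18))
```

```text
1.1833 [ 0.35311591 -0.27151414  0.21681839] [ 0.84103774  0.53865865 -0.43772406  2.11207551  0.41198587  0.57162105
 -0.14783845] [-0.83686364  0.00340354 -0.09507935  0.19554077  0.2046411  -0.15489088
 -0.35112697] [ 0.50873291 -0.19675589 -0.35653752] 0.49714940263132773
(0.458, -0.1, 0.18) turn [ 0.001 -0.001 -0.255] shift cm [19.24  5.82  3.7 ]
```

Request:
{"method": "carry_out", "body": {
  "commands": [
    [[0, 0, -0.05, 4, 1, 0.7, 4.4], [0, 0, -0.13, 8, 2.3, 1.5, 4.4], [0, 0, -0.2, 12, 3.6, 2.3, 4.4], [0, 0, -0.25, 16, 4.8, 3, 4.4], [0, 0, -0.25, 18, 5.3, 3.6, 4.4], [0, 0, -0.25, 18.5, 5.6, 3.6, 4.4], [0, 0, -0.25, 18.5, 5.6, 3.6, 4.4], [0, 0, -0.25, 18.5, 5.6, 3.6, 4.4], [0, 0, -0.25, 18.5, 5.6, 3.6, 4.4]]
  ]
}}

```text
clock: 1.93
tool_pos: [0.4529, -0.1119, 0.1808]
eef_rot: [0.712, 0.702, -0.001, 0.0]
contact_force: [-0.6, -0.3, -1.2]
opening: 0.498
```

Run:
```python
from plant import r
from h import *
w=r.snapshot("wrist"); cv2.imwrite("pics/w1.png",w["pixels"][:,:,::-1])
s=r.get_state(); print(s["clock"],s["tool_pos"],s["qd"].round(3))
go(s,(.458,-.100,.11),(.458,-.1,.067))
for c,p in dict(b=(.4577,-.1004),y=(.4607,-.0153),r=(.4696,.0741)).items(): print(c,proj(w,[[p[0],p[1],.096]]).round(1))
```

```text
1.9833 [ 0.45289544 -0.11196817  0.18087935] [ 0.004 -0.001 -0.006 -0.001 -0.001 -0.004 -0.001]
(0.458, -0.1, 0.11) turn [-0.001  0.001 -0.015] shift cm [1.21 0.5  7.09]
(0.458, -0.1, 0.067) turn [-0.001  0.001 -0.015] shift cm [ 1.22  0.5  11.39]
b [[326.  194.2]]
y [[329.   78.7]]
r [[341.9 -69.4]]
```

View pics/w1.png

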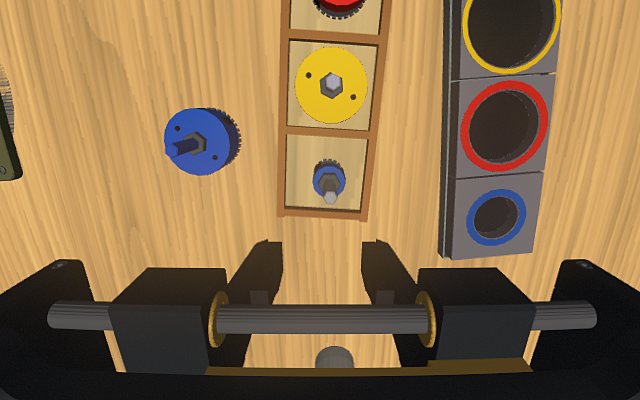

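The wrist view shows the blue saw's shank top at (330,196), against a predicted (326,194), so the two agree within about 3 mm. I'm descending between those estimates.

Request:
{"method": "carry_out", "body": {
  "commands": [
    [[0, 0, -0.015, 0.5, 0.3, 1, 4.4], [0, 0, -0.015, 1.1, 0.6, 3.5, 4.4], [0, 0, -0.015, 1.1, 0.6, 6.5, 4.4], [0, 0, -0.015, 1.1, 0.6, 9, 4.4], [0, 0, -0.015, 1.1, 0.6, 10.5, 4.4], [0, 0, -0.015, 1.1, 0.6, 11.2, 4.4], [0, 0, -0.015, 1.1, 0.6, 11.2, 4.4], [0, 0, -0.015, 1.1, 0.6, 11.2, 4.4]]
  ]
}}

```text
clock: 2.65
tool_pos: [0.46, -0.0992, 0.0688]
eef_rot: [0.706, 0.708, -0.0, -0.0]
contact_force: [0.3, -0.3, 0.6]
opening: 0.495
```

Request:
{"method": "carry_out", "body": {
  "commands": [
    [[0, 0, 0, 0, 0, 0, 2.5], [0, 0, 0, 0, 0, 0, 1.5], [0, 0, 0, 0, 0, 0, 0.5], [0, 0, 0, 0, 0, 0, 0.5], [0, 0, 0, 0, 0, 0, 0.5], [0, 0, 0, 0, 0, 0, 0.5]]
  ]
}}

```text
clock: 3.15
tool_pos: [0.46, -0.0991, 0.069]
eef_rot: [0.706, 0.708, -0.0, 0.0]
contact_force: [0.2, 0.3, 3.0]
opening: 0.112
```

Run:
```python
from plant import r
from h import *
w=r.snapshot("wrist"); cv2.imwrite("pics/w2.png",w["pixels"][:,:,::-1])
s=r.get_state(); print(s["clock"],s["tool_pos"],s["contact_force"],s["opening"]*88.1)
```

```text
3.2 [ 0.45992175 -0.09912112  0.06901802] [-1.05517433 -0.18501256  4.64353217] 9.770475621191293
```

View pics/w2.png

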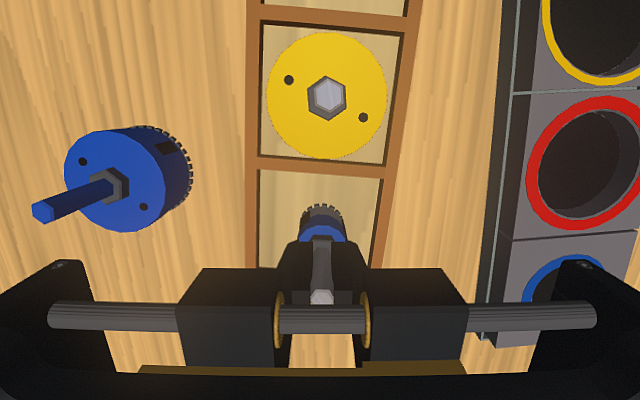

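Blue is gripped: opening 9.8 mm, with the shank between the pads. Lifting.

Request:
{"method": "carry_out", "body": {
  "commands": [
    [[0, 0, 0, 0, 0, -0.5, 0.5], [0, 0, 0, 0, 0, -2, 0.5], [0, 0, 0, 0, 0, -4, 0.5], [0, 0, 0, 0, 0, -6, 0.5], [0, 0, 0, 0, 0, -8, 0.5], [0, 0, 0, 0, 0, -9, 0.5], [0, 0, 0, 0, 0, -9, 0.5], [0, 0, 0, 0, 0, -9, 0.5]]
  ]
}}

```text
clock: 3.87
tool_pos: [0.4601, -0.0992, 0.159]
eef_rot: [0.706, 0.708, 0.0, 0.0]
contact_force: [0.1, -1.4, -1.5]
opening: 0.112
```

Run:
```python
from plant import r
from h import *
w=r.snapshot("wrist"); cv2.imwrite("pics/w3.png",w["pixels"][:,:,::-1])
w=r.snapshot("scene"); cv2.imwrite("pics/s3.png",cv2.resize(w["pixels"][130:300,220:440,::-1],None,fx=3,fy=3,interpolation=2))
s=r.get_state(); print(s["clock"],s["tool_pos"],s["contact_force"],s["opening"]*88.1)
go(s,(.639,-.147,.158),(.639,-.147,.077))
```

```text
3.9667 [ 0.45941469 -0.09906668  0.15805245] [-0.08523183 -0.606301   -1.0967813 ] 9.810609751078102
(0.639, -0.147, 0.158) turn [-0.001  0.     0.003] shift cm [-4.85 17.94 -0.02]
(0.639, -0.147, 0.077) turn [-0.001  0.     0.003] shift cm [-4.85 17.96  8.08]
```

View pics/w3.png

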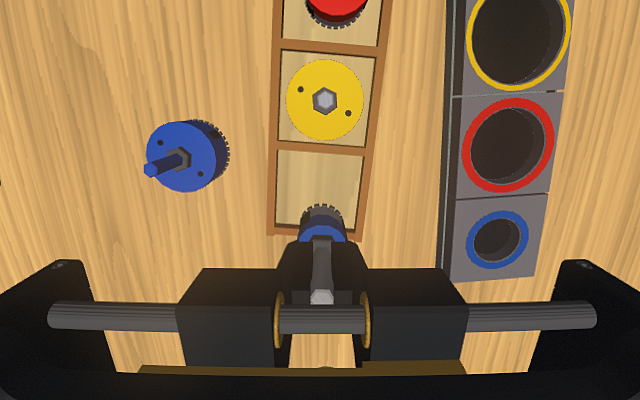

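View pics/s3.png

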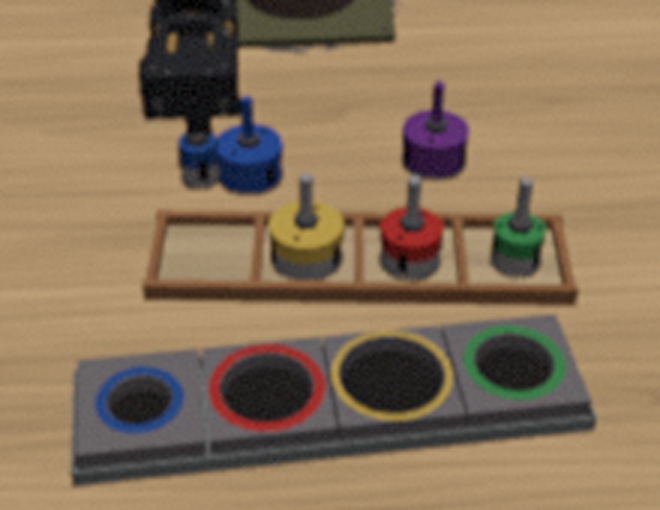

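The blue saw is lifted upright, and its bay at (320,180) in the wrist view is empty. Moving to the blue nest.

Request:
{"method": "carry_out", "body": {
  "commands": [
    [[0, 0, 0, -0.3, 1, 0, 0.5], [0, 0, 0, -0.9, 3.5, 0, 0.5], [0, 0, 0, -1.7, 6.5, 0, 0.5], [0, 0, 0, -2.6, 9.5, 0, 0.5], [0, 0, 0, -3.4, 12.5, 0, 0.5], [0, 0, 0, -4.2, 15.5, 0, 0.5], [0, 0, 0, -4.7, 17.3, 0, 0.5], [0, 0, 0, -4.8, 17.9, 0, 0.5], [0, 0, 0, -4.8, 17.9, 0, 0.5], [0, 0, 0, -4.8, 17.9, 0, 0.5]]
  ]
}}

```text
clock: 4.8
tool_pos: [0.6375, -0.1458, 0.1573]
eef_rot: [0.706, 0.708, -0.001, -0.001]
contact_force: [-0.3, 0.4, -2.1]
opening: 0.114
```

Run:
```python
from plant import r
from h import *
w=r.snapshot("wrist"); cv2.imwrite("pics/w4.png",w["pixels"][:,:,::-1])
s=r.get_state(); print(s["clock"],s["tool_pos"],s["contact_force"],s["opening"]*88.1)
go(s,(.639,-.147,.090),(.639,-.147,.077))
for c,p in dict(b=(.639,-.1483),r=(.6315,-.0535),y=(.6240,.0415)).items(): print(c,proj(w,[[p[0],p[1],.030]]).round(1))
t=r.snapshot("top"); cv2.imwrite("pics/t4.png",cv2.resize(t["pixels"][100:260,230:450,::-1],None,fx=3,fy=3,interpolation=2))
```

```text
4.85 [ 0.63728149 -0.1457828   0.15772012] [ 0.04424436 -0.49605866 -0.73863097] 9.82120911620825
(0.639, -0.147, 0.09) turn [-0.003 -0.     0.004] shift cm [-0.12  0.19  6.77]
(0.639, -0.147, 0.077) turn [-0.003 -0.     0.004] shift cm [-0.12  0.2   8.07]
b [[322.2 195.7]]
r [[314.   88.9]]
y [[304.1 -39.9]]
```

View pics/w4.png

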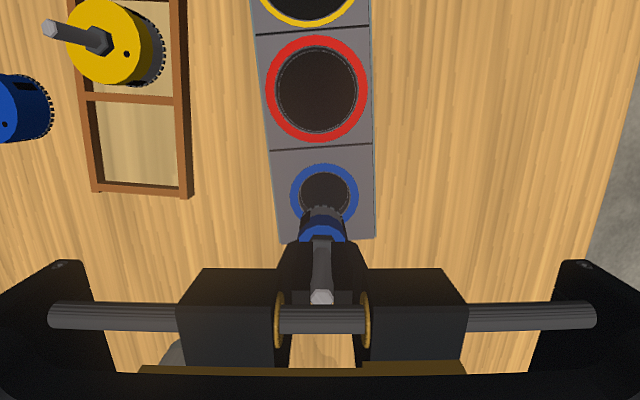

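Request:
{"method": "carry_out", "body": {
  "commands": [
    [[0, 0, 0.004, -0.1, 0.3, 0.5, 0.5], [0, 0, 0.004, -0.1, 0.3, 2, 0.5], [0, 0, 0.004, -0.1, 0.3, 4, 0.5], [0, 0, 0.004, -0.1, 0.3, 5.5, 0.5], [0, 0, 0.004, -0.1, 0.3, 6.5, 0.5], [0, 0, 0.004, -0.1, 0.3, 7.2, 0.5], [0, 0, 0.004, -0.1, 0.3, 7.6, 0.5], [0, 0, 0.004, -0.1, 0.3, 7.8, 0.5], [0, 0, 0.004, -0.1, 0.3, 7.8, 0.5]]
  ]
}}

```text
clock: 5.65
tool_pos: [0.6423, -0.1474, 0.0809]
eef_rot: [0.707, 0.707, 0.0, 0.0]
contact_force: [-0.4, -0.1, -1.7]
opening: 0.111
```

Request:
{"method": "carry_out", "body": {
  "commands": [
    [[0, 0, 0, 0, 0, 0.1, 0.5], [0, 0, 0, 0, 0, 0.2, 0.5], [0, 0, 0, 0, 0, 0.2, 0.5]]
  ]
}}

```text
clock: 5.9
tool_pos: [0.6424, -0.1475, 0.0791]
eef_rot: [0.707, 0.707, 0.0, 0.0]
contact_force: [1.0, -0.1, -1.1]
opening: 0.108
```

Run:
```python
from plant import r
from h import *
w=r.snapshot("wrist"); cv2.imwrite("pics/w5.png",w["pixels"][:,:,::-1])
w=r.snapshot("scene"); cv2.imwrite("pics/s5.png",cv2.resize(w["pixels"][130:300,220:440,::-1],None,fx=3,fy=3,interpolation=2))
s=r.get_state(); print(s["clock"],s["tool_pos"],s["contact_force"],s["opening"]*88.1)
```

```text
6.0 [ 0.64235739 -0.14748105  0.07903726] [-0.78219632  0.4562326  -2.41571283] 9.717960043722604
```

View pics/w5.png

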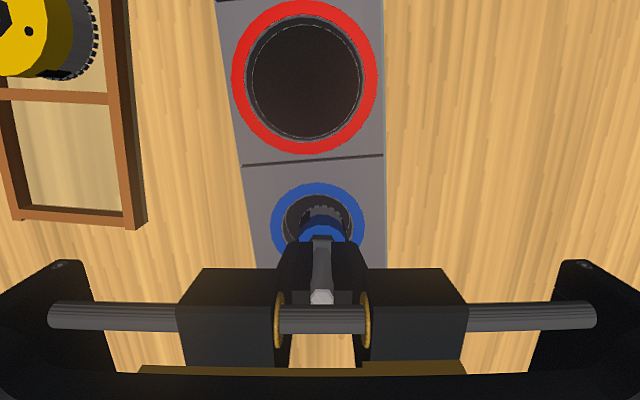

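View pics/s5.png

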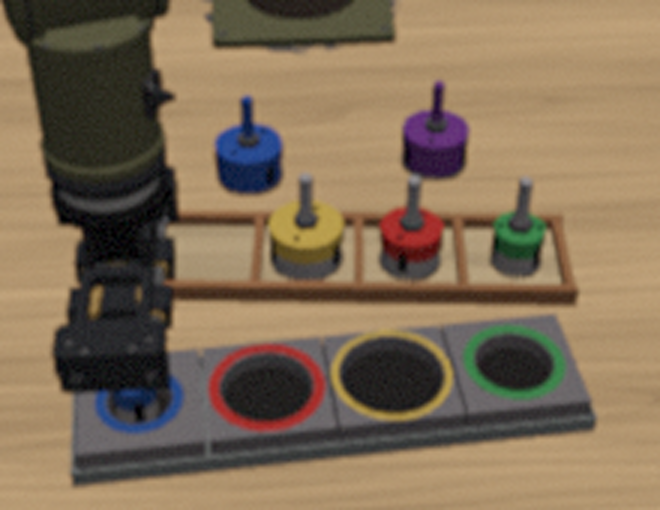

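The saw is inside the blue well at (318,222), and I see no contact yet. I'll lower it slowly until the force rises.

Request:
{"method": "carry_out", "body": {
  "commands": [
    [[0, 0, 0, 0, -0.1, 0.05, 0.5], [0, 0, 0, 0, -0.2, 0.1, 0.5], [0, 0, 0, 0, -0.2, 0.15, 0.5], [0, 0, 0, 0, -0.2, 0.2, 0.5], [0, 0, 0, 0, -0.2, 0.2, 0.5]]
  ]
}}

```text
clock: 6.42
tool_pos: [0.6401, -0.1475, 0.0772]
eef_rot: [0.707, 0.707, -0.0, 0.0]
contact_force: [-2.1, 0.4, 2.6]
opening: 0.113
```

Request:
{"method": "carry_out", "body": {
  "commands": [
    [[0, 0, 0, 0, 0, 0.05, 0.5], [0, 0, 0, 0, 0, 0.1, 0.5], [0, 0, 0, 0, 0, 0.1, 0.5]]
  ]
}}

```text
clock: 6.67
tool_pos: [0.6403, -0.1475, 0.0771]
eef_rot: [0.708, 0.707, -0.0, 0.0]
contact_force: [-3.3, 0.8, 9.8]
opening: 0.117
```

The force is +9.8 N at z = 0.077, so it is on the floor as predicted. Releasing and rising.

Request:
{"method": "carry_out", "body": {
  "commands": [
    [[0, 0, 0, 0, 0, -0.05, 0.5], [0, 0, 0, 0, 0, -0.05, 1.4], [0, 0, 0, 0, 0, -0.05, 2], [0, 0, 0, 0, 0, -0.05, 3], [0, 0, 0, 0, 0, -0.05, 4.4], [0, 0, 0, 0, 0, -0.5, 4.4], [0, 0, 0, 0, 0, -2.5, 4.4], [0, 0, 0, 0, 0, -5, 4.4], [0, 0, 0, 0, 0, -8, 4.4], [0, 0, 0, 0, 0, -9, 4.4]]
  ]
}}

```text
clock: 7.5
tool_pos: [0.6425, -0.1473, 0.17]
eef_rot: [0.708, 0.707, 0.002, 0.002]
contact_force: [0.6, 0.2, -0.4]
opening: 0.497
```

Run:
```python
from plant import r
from h import *
w=r.snapshot("wrist"); cv2.imwrite("pics/w6.png",w["pixels"][:,:,::-1])
s=r.get_state(); print(s["clock"],s["tool_pos"],s["contact_force"],s["opening"]*88.1)
go(s,(.462,-.015,.17))
```

```text
7.55 [ 0.64298029 -0.14737794  0.1705418 ] [0.09721903 0.15280978 0.96507456] 43.9475218187492
(0.462, -0.015, 0.17) turn [ 0.008  0.001 -0.001] shift cm [ 13.21 -18.12  -0.1 ]
```

View pics/w6.png

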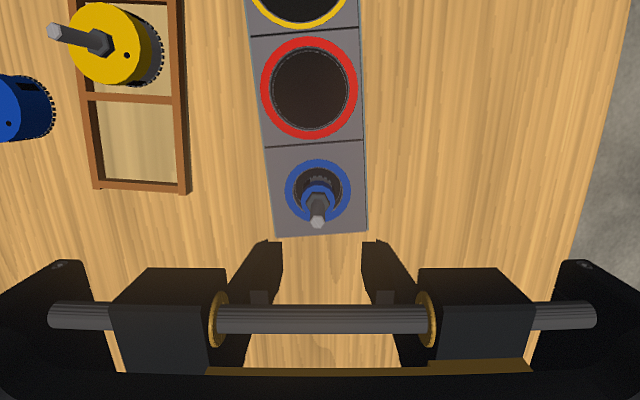

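Blue is standing in its nest, with the shank top at (317,222). Next is yellow.

Request:
{"method": "carry_out", "body": {
  "commands": [
    [[0, 0, 0, 1, -1.4, 0, 4.4], [0.005, 0, 0, 3, -4.1, 0, 4.4], [0.008, 0, 0, 5, -7, 0, 4.4], [0.008, 0, 0, 7, -9.7, 0, 4.4], [0.008, 0, 0, 9, -12.4, 0, 4.4], [0.008, 0, 0, 11, -15, 0, 4.4], [0.008, 0, 0, 12.6, -17.3, 0, 4.4], [0.008, 0, 0, 13.2, -18.1, 0, 4.4], [0.008, 0, 0, 13.2, -18.1, 0, 4.4], [0.008, 0, 0, 13.2, -18.1, 0, 4.4]]
  ]
}}

```text
clock: 8.38
tool_pos: [0.4601, -0.0155, 0.1655]
eef_rot: [0.707, 0.707, -0.003, -0.003]
contact_force: [1.0, -0.8, 0.2]
opening: 0.496
```

Run:
```python
from plant import r
from h import *
w=r.snapshot("wrist"); cv2.imwrite("pics/w7.png",w["pixels"][:,:,::-1])
s=r.get_state(); print(s["clock"],s["tool_pos"],s["contact_force"],s["opening"]*88.1)
go(s,(.462,-.0155,.069))
for c,p in dict(y=(.4607,-.0153),r=(.4696,.0741)).items(): print(c,proj(w,[[p[0],p[1],.096]]).round(1))
```

```text
8.4333 [ 0.46079338 -0.016014    0.16547688] [ 0.11768214 -0.51686378  0.18510719] 43.771221824012436
(0.462, -0.0155, 0.069) turn [-0.007  0.    -0.002] shift cm [0.06 0.18 9.65]
y [[321.4 214.6]]
r [[334.8  88.2]]
```

View pics/w7.png

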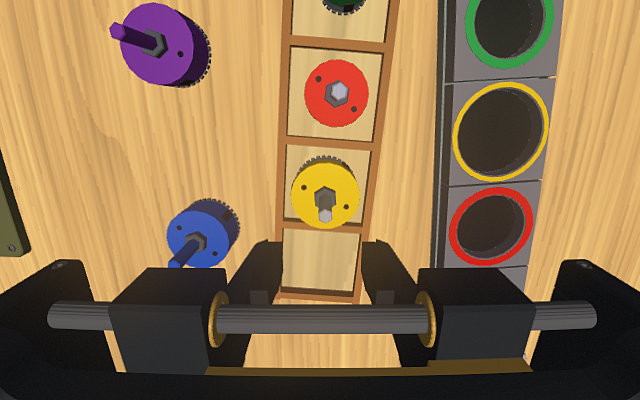

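The yellow shank top is at (326,215), close to the predicted (321,215). Descending.

Request:
{"method": "carry_out", "body": {
  "commands": [
    [[-0.004, 0, 0, 0, 0.1, 0.6, 4.4], [-0.007, 0, 0, 0, 0.2, 2.5, 4.4], [-0.007, 0, 0, 0, 0.2, 5, 4.4], [-0.007, 0, 0, 0, 0.2, 7.5, 4.4], [-0.007, 0, 0, 0, 0.2, 9, 4.4], [-0.007, 0, 0, 0, 0.2, 9.6, 4.4], [-0.007, 0, 0, 0, 0.2, 9.6, 4.4], [-0.007, 0, 0, 0, 0.2, 9.6, 4.4]]
  ]
}}

```text
clock: 9.1
tool_pos: [0.4611, -0.0157, 0.0695]
eef_rot: [0.708, 0.707, -0.0, -0.0]
contact_force: [0.1, -0.7, 0.2]
opening: 0.501
```

Request:
{"method": "carry_out", "body": {
  "commands": [
    [[0, 0, 0, 0, 0, 0, 2.5], [0, 0, 0, 0, 0, 0, 1.5], [0, 0, 0, 0, 0, 0, 0.5], [0, 0, 0, 0, 0, 0, 0.5], [0, 0, 0, 0, 0, 0, 0.5], [0, 0, 0, 0, 0, 0, 0.5]]
  ]
}}

```text
clock: 9.6
tool_pos: [0.461, -0.0152, 0.07]
eef_rot: [0.707, 0.707, 0.0, -0.0]
contact_force: [0.3, 0.0, -2.1]
opening: 0.11
```

Request:
{"method": "carry_out", "body": {
  "commands": [
    [[0, 0, 0, 0, 0, -0.5, 0.5], [0, 0, 0, 0, 0, -2, 0.5], [0, 0, 0, 0, 0, -4, 0.5], [0, 0, 0, 0, 0, -6, 0.5], [0, 0, 0, 0, 0, -8, 0.5], [0, 0, 0, 0, 0, -9, 0.5], [0, 0, 0, 0, 0, -9, 0.5], [0, 0, 0, 0, 0, -9, 0.5]]
  ]
}}

```text
clock: 10.27
tool_pos: [0.4605, -0.0155, 0.1599]
eef_rot: [0.708, 0.707, -0.0, -0.0]
contact_force: [-1.0, 0.1, -2.1]
opening: 0.113
```

Run:
```python
from plant import r
from h import *
w=r.snapshot("wrist"); cv2.imwrite("pics/w8.png",w["pixels"][:,:,::-1])
s=r.get_state(); print(s["clock"],s["tool_pos"],s["contact_force"],s["opening"]*88.1)
go(s,(.625,.0415,.16))
```

```text
10.3167 [ 0.46010636 -0.01554266  0.15937389] [-0.95462619 -0.58027237 -1.9474903 ] 9.930868257254355
(0.625, 0.0415, 0.16) turn [-0.002  0.    -0.001] shift cm [ 5.72 16.48 -0.09]
```

View pics/w8.png

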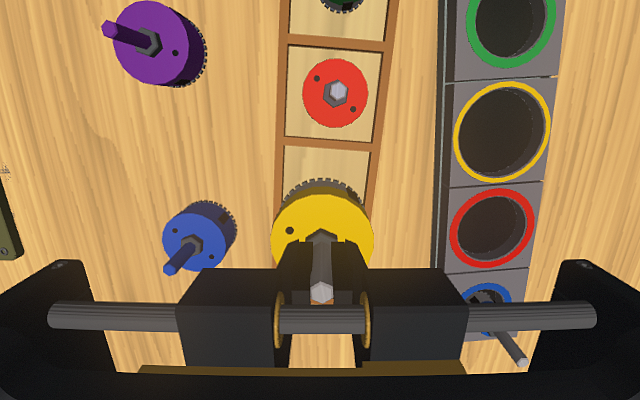

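Yellow is lifted upright and centred at (322,235). Moving it over its nest.

Request:
{"method": "carry_out", "body": {
  "commands": [
    [[0, 0, 0, 0.4, 1, 0, 0.5], [0, 0, 0, 1.2, 3.4, 0, 0.5], [0, 0, 0, 2.1, 6, 0, 0.5], [0, 0, 0, 3.1, 8.8, 0, 0.5], [0, 0, 0, 4.1, 11.7, 0, 0.5], [0, 0, 0, 5, 14.3, 0, 0.5], [0, 0, 0, 5.6, 16, 0, 0.5], [0, 0, 0, 5.8, 16.5, 0, 0.5], [0, 0, 0, 5.8, 16.5, 0, 0.5], [0, 0, 0, 5.8, 16.5, 0, 0.5]]
  ]
}}

```text
clock: 11.15
tool_pos: [0.6239, 0.0421, 0.1581]
eef_rot: [0.707, 0.707, -0.002, -0.001]
contact_force: [-0.5, -0.3, -2.8]
opening: 0.114
```

Run:
```python
from plant import r
from h import *
w=r.snapshot("wrist"); cv2.imwrite("pics/w9.png",w["pixels"][:,:,::-1])
s=r.get_state(); print(s["clock"],s["tool_pos"],s["contact_force"],s["opening"]*88.1)
go(s,(.625,.0415,.078))
```

```text
11.2 [0.6236761  0.04176947 0.1584257 ] [ 0.26969347  0.202307   -2.07062394] 9.968641252072366
(0.625, 0.0415, 0.078) turn [-0.005  0.002 -0.001] shift cm [-0.01  0.17  8.04]
```

View pics/w9.png

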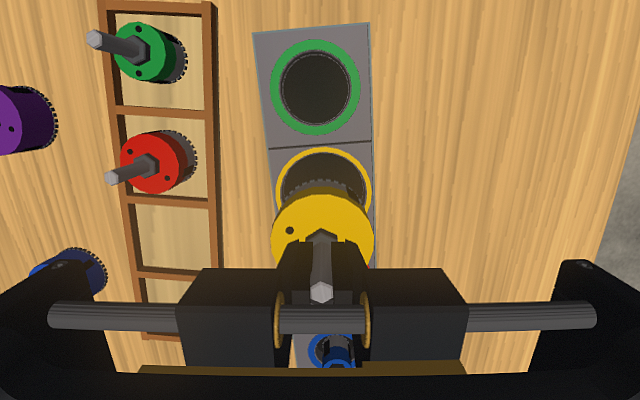

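Request:
{"method": "carry_out", "body": {
  "commands": [
    [[0, 0, 0, 0, 0, 0.5, 0.5], [0, 0, 0, 0, 0, 2, 0.5], [0, 0, 0, 0, 0, 4, 0.5], [0, 0, 0, 0, 0, 5.5, 0.5], [0, 0, 0, 0, 0, 6.5, 0.5], [0, 0, 0, 0, 0, 7.2, 0.5], [0, 0, 0, 0, 0, 7.6, 0.5], [0, 0, 0, 0, 0, 7.7, 0.5], [0, 0, 0, 0, 0, 7.7, 0.5]]
  ]
}}

```text
clock: 11.95
tool_pos: [0.6258, 0.0426, 0.0828]
eef_rot: [0.707, 0.707, -0.0, -0.0]
contact_force: [-0.1, -0.6, -2.0]
opening: 0.112
```

Run:
```python
from plant import r
from h import *
w=r.snapshot("wrist"); cv2.imwrite("pics/w10.png",w["pixels"][:,:,::-1])
w=r.snapshot("scene"); cv2.imwrite("pics/s10.png",cv2.resize(w["pixels"][130:300,220:440,::-1],None,fx=3,fy=3,interpolation=2))
s=r.get_state(); print(s["clock"],s["tool_pos"],s["contact_force"],s["opening"]*88.1)
```

```text
12.05 [0.62613796 0.0426862  0.08329254] [ 0.04643788 -0.13902077 -2.74998792] 9.93577498009926
```

View pics/w10.png

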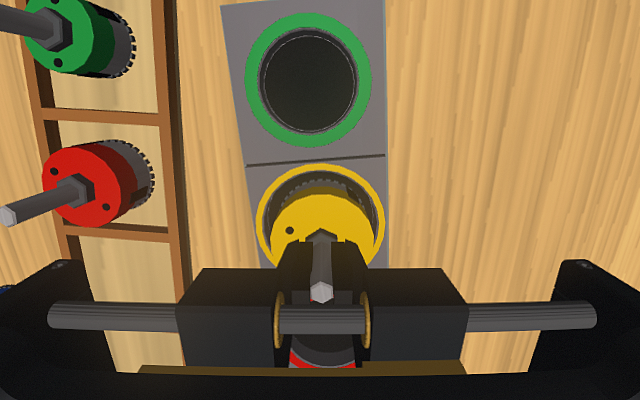

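View pics/s10.png

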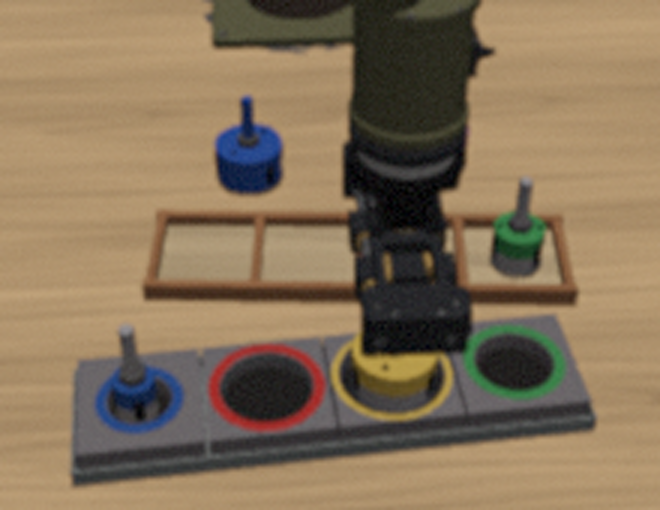

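The yellow cup is inside its ring, which is centred at about (320,222) in the wrist view. Blue stands upright in the scene view. Lowering about 5 mm to contact.

Request:
{"method": "carry_out", "body": {
  "commands": [
    [[0, 0, 0, 0, -0.05, 0.15, 0.5], [0, 0, 0, 0, -0.1, 0.3, 0.5], [0, 0, 0, 0, -0.1, 0.4, 0.5], [0, 0, 0, 0, -0.1, 0.45, 0.5], [0, 0, 0, 0, -0.1, 0.5, 0.5], [0, 0, 0, 0, -0.1, 0.5, 0.5]]
  ]
}}

```text
clock: 12.55
tool_pos: [0.6248, 0.0425, 0.0779]
eef_rot: [0.707, 0.707, -0.0, -0.0]
contact_force: [-0.6, -0.6, -0.0]
opening: 0.115
```

Request:
{"method": "carry_out", "body": {
  "commands": [
    [[0, 0, 0, 0, 0, 0.05, 0.5], [0, 0, 0, 0, 0, 0.1, 0.5], [0, 0, 0, 0, 0, 0.1, 0.5]]
  ]
}}

```text
clock: 12.8
tool_pos: [0.6247, 0.0425, 0.0777]
eef_rot: [0.708, 0.707, -0.0, 0.0]
contact_force: [-3.3, -0.6, 7.9]
opening: 0.114
```

Contact at z = 0.0777 with 8 N. Releasing.

Request:
{"method": "carry_out", "body": {
  "commands": [
    [[0, 0, 0, 0, 0, -0.05, 0.5], [0, 0, 0, 0, 0, -0.05, 1.4], [0, 0, 0, 0, 0, -0.05, 2], [0, 0, 0, 0, 0, -0.05, 3], [0, 0, 0, 0, 0, -0.05, 4.4], [0, 0, 0, 0, 0, -0.5, 4.4], [0, 0, 0, 0, 0, -2.5, 4.4], [0, 0, 0, 0, 0, -5, 4.4], [0, 0, 0, 0, 0, -8, 4.4], [0, 0, 0, 0, 0, -9, 4.4]]
  ]
}}

```text
clock: 13.63
tool_pos: [0.6268, 0.0434, 0.1706]
eef_rot: [0.707, 0.707, 0.002, 0.001]
contact_force: [1.2, -0.3, -0.1]
opening: 0.501
```

Run:
```python
from plant import r
from h import *
w=r.snapshot("wrist"); cv2.imwrite("pics/w11.png",w["pixels"][:,:,::-1])
s=r.get_state(); print(s["clock"],s["tool_pos"],s["contact_force"],s["opening"]*88.1)
go(s,(.471,.074,.166))
```

```text
13.6833 [0.62723753 0.04338875 0.1709985 ] [ 0.53983852 -0.14555664  0.8333373 ] 43.951412592043916
(0.471, 0.074, 0.166) turn [ 0.006 -0.002 -0.001] shift cm [  3.04 -15.63   0.4 ]
```

View pics/w11.png

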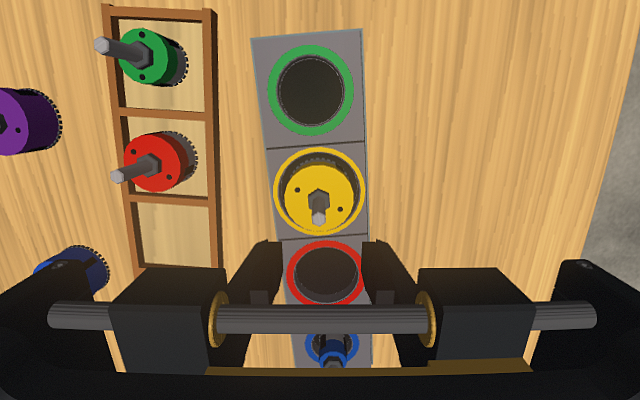

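Yellow sits in its nest at (318,195). Next is red.

Request:
{"method": "carry_out", "body": {
  "commands": [
    [[0, 0, 0, 0.2, -1, 0, 4.4], [0, 0, 0, 0.6, -3.4, 0, 4.4], [0, 0, 0, 1.1, -6, 0, 4.4], [0, 0, 0, 1.7, -8.7, 0, 4.4], [0, 0, 0, 2.2, -11.4, 0, 4.4], [0, 0, 0, 2.7, -13.8, 0, 4.4], [0, 0, 0, 3, -15.3, 0, 4.4], [0, 0, 0, 3, -15.6, 0, 4.4], [0, 0, 0, 3, -15.6, 0, 4.4], [0, 0, 0, 3, -15.6, 0, 4.4]]
  ]
}}

```text
clock: 14.52
tool_pos: [0.4698, 0.0726, 0.1664]
eef_rot: [0.708, 0.707, -0.0, -0.0]
contact_force: [-0.1, -0.4, 0.5]
opening: 0.499
```

Run:
```python
from plant import r
from h import *
w=r.snapshot("wrist"); cv2.imwrite("pics/w12.png",w["pixels"][:,:,::-1])
s=r.get_state(); print(s["clock"],s["tool_pos"],s["contact_force"],s["opening"]*88.1)
go(s,(.471,.074,.069))
for c,p in dict(r=(.4696,.0741),g=(.4762,.1654)).items(): print(c,proj(w,[[p[0],p[1],.096]]).round(1))
```

```text
14.5667 [0.47017635 0.0725528  0.16643609] [0.21114307 0.64307944 1.44607532] 43.75576865199067
(0.471, 0.074, 0.069) turn [ 0.    -0.    -0.002] shift cm [0.14 0.08 9.74]
r [[319.6 212.7]]
g [[329.2  83.3]]
```

View pics/w12.png

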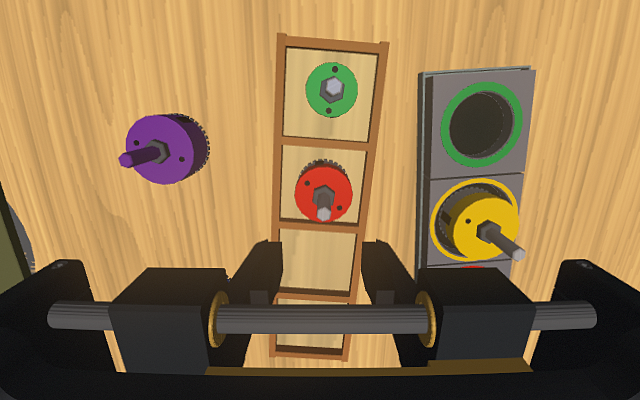

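The red shank top is at (324,214), against a predicted (320,213). Descending and gripping.

Request:
{"method": "carry_out", "body": {
  "commands": [
    [[0, 0, 0, 0.1, 0.1, 0.6, 4.4], [0, 0, 0, 0.1, 0.1, 2.5, 4.4], [0, 0, 0, 0.1, 0.1, 5, 4.4], [0, 0, 0, 0.1, 0.1, 7.5, 4.4], [0, 0, 0, 0.1, 0.1, 9, 4.4], [0, 0, 0, 0.1, 0.1, 9.7, 4.4], [0, 0, 0, 0.1, 0.1, 9.7, 4.4], [0, 0, 0, 0.1, 0.1, 9.7, 4.4]]
  ]
}}

```text
clock: 15.23
tool_pos: [0.47, 0.0738, 0.0695]
eef_rot: [0.708, 0.707, -0.0, -0.0]
contact_force: [0.2, 0.4, 0.5]
opening: 0.497
```

Request:
{"method": "carry_out", "body": {
  "commands": [
    [[0, 0, 0, 0, 0, 0, 2.5], [0, 0, 0, 0, 0, 0, 1.5], [0, 0, 0, 0, 0, 0, 0.5], [0, 0, 0, 0, 0, 0, 0.5], [0, 0, 0, 0, 0, 0, 0.5], [0, 0, 0, 0, 0, 0, 0.5]]
  ]
}}

```text
clock: 15.73
tool_pos: [0.4699, 0.0738, 0.0699]
eef_rot: [0.707, 0.707, 0.0, -0.0]
contact_force: [0.1, -1.2, -1.7]
opening: 0.111
```

Request:
{"method": "carry_out", "body": {
  "commands": [
    [[0, 0, 0, 0, 0, -0.5, 0.5], [0, 0, 0, 0, 0, -2, 0.5], [0, 0, 0, 0, 0, -4, 0.5], [0, 0, 0, 0, 0, -6, 0.5], [0, 0, 0, 0, 0, -8, 0.5], [0, 0, 0, 0, 0, -10, 0.5], [0, 0, 0, 0, 0, -11.5, 0.5], [0, 0, 0, 0, 0, -12, 0.5], [0, 0, 0, 0, 0, -12, 0.5], [0, 0, 0, 0, 0, -12, 0.5]]
  ]
}}

```text
clock: 16.57
tool_pos: [0.4694, 0.0734, 0.1893]
eef_rot: [0.708, 0.707, -0.001, -0.0]
contact_force: [-0.4, -0.7, -1.7]
opening: 0.11
```

Run:
```python
from plant import r
from h import *
w=r.snapshot("wrist"); cv2.imwrite("pics/w13.png",w["pixels"][:,:,::-1])
s=r.get_state(); print(s["clock"],s["tool_pos"],s["contact_force"],s["opening"]*88.1)
go(s,(.632,-.053,.19))
```

```text
16.6167 [0.46907186 0.07337939 0.1889359 ] [ 0.26956699 -0.46790087 -2.89784359] 10.337679141689762
(0.632, -0.053, 0.19) turn [-0.003  0.001 -0.001] shift cm [-12.62  16.31  -0.14]
```

View pics/w13.png

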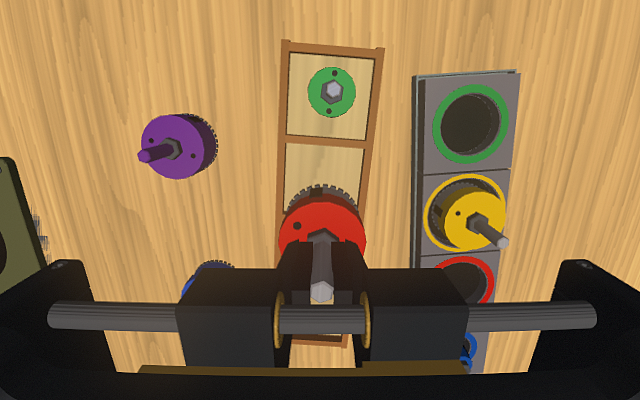

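Red is lifted, with its cup bottom at about 0.125, above yellow's shank top at 0.104. Carrying it to the red nest.

Request:
{"method": "carry_out", "body": {
  "commands": [
    [[0, 0, 0, -0.7, 0.9, 0, 0.5], [0, 0, 0, -2.3, 3, 0, 0.5], [0, 0, 0, -4.3, 5.5, 0, 0.5], [0, 0, 0, -6.3, 8.1, 0, 0.5], [0, 0, 0, -8.4, 10.8, 0, 0.5], [0, 0, 0, -10.4, 13.4, 0, 0.5], [0, 0, 0, -12, 15.5, 0, 0.5], [0, 0, 0, -12.6, 16.3, 0, 0.5], [0, 0, 0, -12.6, 16.3, 0, 0.5], [0, 0, 0, -12.6, 16.3, 0, 0.5]]
  ]
}}

```text
clock: 17.45
tool_pos: [0.632, -0.053, 0.188]
eef_rot: [0.708, 0.706, -0.001, -0.001]
contact_force: [-0.3, 0.1, -2.6]
opening: 0.111
```

Run:
```python
from plant import r
from h import *
w=r.snapshot("wrist"); cv2.imwrite("pics/w14.png",w["pixels"][:,:,::-1])
s=r.get_state(); print(s["clock"],s["tool_pos"],s["contact_force"],s["opening"]*88.1)
go(s,(.632,-.0535,.083))
```

```text
17.5 [ 0.63146368 -0.05182685  0.18839622] [-1.01043551  0.4243263  -2.5279762 ] 10.286184496821894
(0.632, -0.0535, 0.083) turn [-0.004 -0.001 -0.   ] shift cm [-0.17  0.09 10.54]
```

View pics/w14.png

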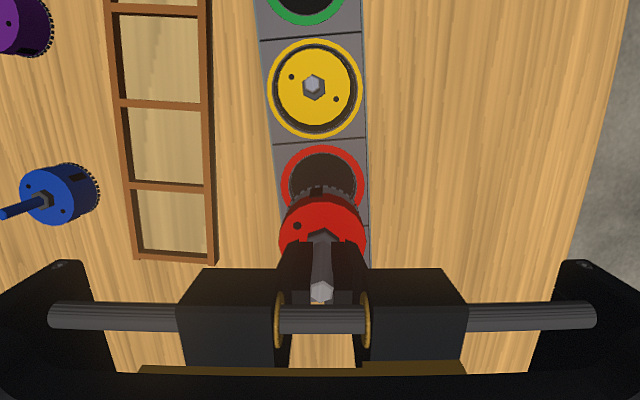

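Request:
{"method": "carry_out", "body": {
  "commands": [
    [[0, 0, 0, -0.1, 0, 0.7, 0.5], [0, 0, 0, -0.1, 0, 2.5, 0.5], [0, 0, 0, -0.1, 0, 5, 0.5], [0, 0, 0, -0.1, 0, 7, 0.5], [0, 0, 0, -0.1, 0, 8.7, 0.5], [0, 0, 0, -0.1, 0, 9.6, 0.5], [0, 0, 0, -0.1, 0, 10.1, 0.5], [0, 0, 0, -0.1, 0, 10.3, 0.5], [0, 0, 0, -0.1, 0, 10.3, 0.5]]
  ]
}}

```text
clock: 18.25
tool_pos: [0.6326, -0.053, 0.0868]
eef_rot: [0.707, 0.707, -0.0, -0.0]
contact_force: [0.1, -0.6, -1.3]
opening: 0.112
```

Run:
```python
from plant import r
from h import *
w=r.snapshot("wrist"); cv2.imwrite("pics/w15.png",w["pixels"][:,:,::-1])
s=r.get_state(); print(s["clock"],s["tool_pos"],s["contact_force"],s["opening"]*88.1)
```

```text
18.3 [ 0.63299412 -0.05312107  0.08728243] [-0.10352558 -0.3942612  -2.74003068] 9.78059773872488
```

View pics/w15.png

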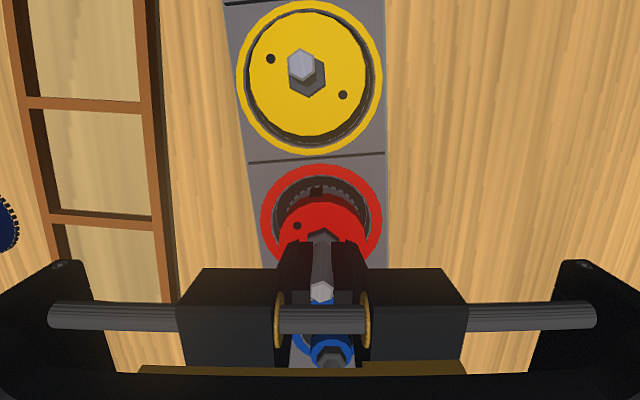

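The red cup is centred in its ring at about (321,215). Lowering the last 9 mm.

Request:
{"method": "carry_out", "body": {
  "commands": [
    [[0, 0, 0, 0, -0.05, 0.2, 0.5], [0, 0, 0, 0, -0.1, 0.4, 0.5], [0, 0, 0, 0, -0.1, 0.6, 0.5], [0, 0, 0, 0, -0.1, 0.75, 0.5], [0, 0, 0, 0, -0.1, 0.85, 0.5], [0, 0, 0, 0, -0.1, 0.9, 0.5], [0, 0, 0, 0, -0.1, 0.9, 0.5]]
  ]
}}

```text
clock: 18.88
tool_pos: [0.6318, -0.0536, 0.0778]
eef_rot: [0.708, 0.707, -0.0, -0.0]
contact_force: [0.1, 0.2, 0.5]
opening: 0.114
```

Request:
{"method": "carry_out", "body": {
  "commands": [
    [[0, 0, 0, 0, 0, 0.05, 0.5], [0, 0, 0, 0, 0, 0.1, 0.5], [0, 0, 0, 0, 0, 0.1, 0.5]]
  ]
}}

```text
clock: 19.13
tool_pos: [0.6318, -0.0536, 0.0777]
eef_rot: [0.708, 0.707, -0.0, 0.0]
contact_force: [-1.7, -0.5, 6.6]
opening: 0.11
```

Request:
{"method": "carry_out", "body": {
  "commands": [
    [[0, 0, 0, 0, 0, -0.05, 0.5], [0, 0, 0, 0, 0, -0.05, 1.4], [0, 0, 0, 0, 0, -0.05, 2], [0, 0, 0, 0, 0, -0.05, 3], [0, 0, 0, 0, 0, -0.05, 4.4], [0, 0, 0, 0, 0, -0.5, 4.4], [0, 0, 0, 0, 0, -2.5, 4.4], [0, 0, 0, 0, 0, -5, 4.4], [0, 0, 0, 0, 0, -8, 4.4], [0, 0, 0, 0, 0, -9, 4.4]]
  ]
}}

```text
clock: 19.97
tool_pos: [0.6337, -0.0529, 0.1706]
eef_rot: [0.707, 0.707, 0.002, 0.002]
contact_force: [0.4, 1.1, 0.0]
opening: 0.499
```

Run:
```python
from plant import r
from h import *
w=r.snapshot("wrist"); cv2.imwrite("pics/w16.png",w["pixels"][:,:,::-1])
s=r.get_state(); print(s["clock"],s["tool_pos"],s["contact_force"],s["opening"]*88.1)
go(s,(.477,.165,.169))
```

```text
20.0167 [ 0.63420914 -0.05296626  0.17107705] [-0.30057443 -0.69769778  0.75944725] 43.85476569221473
(0.477, 0.165, 0.169) turn [ 0.007 -0.    -0.001] shift cm [ 21.78 -15.75   0.11]
```

View pics/w16.png

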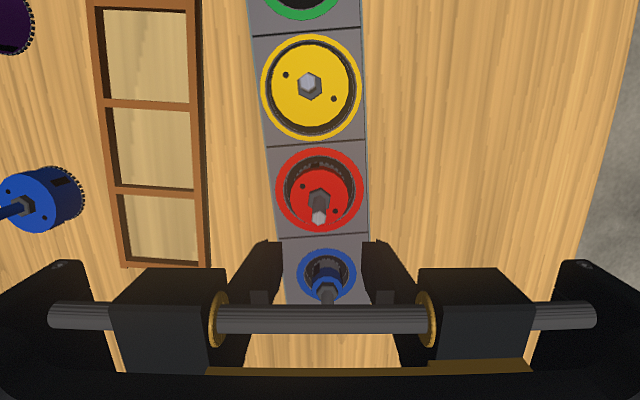

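Red stands in its nest at (318,190). Next is green.

Request:
{"method": "carry_out", "body": {
  "commands": [
    [[0, 0, 0, 1.2, -0.9, 0, 4.4], [0, 0, 0, 4, -2.9, 0, 4.4], [0, 0, 0, 7, -5.1, 0, 4.4], [0, 0, 0, 10, -7.2, 0, 4.4], [0, 0, 0, 13, -9.4, 0, 4.4], [0, 0, 0, 16, -11.6, 0, 4.4], [0, 0, 0, 19, -13.7, 0, 4.4], [0, 0, 0, 21, -15.2, 0, 4.4], [0, 0, 0, 21.8, -15.8, 0, 4.4], [0, 0, 0, 21.8, -15.8, 0, 4.4]]
  ]
}}

```text
clock: 20.85
tool_pos: [0.472, 0.1669, 0.1663]
eef_rot: [0.706, 0.709, -0.001, -0.001]
contact_force: [-0.9, 0.3, 0.7]
opening: 0.499
```

Request:
{"method": "carry_out", "body": {
  "commands": [
    [[0, 0, 0, 0, 0, 0, 4.4], [0, 0, 0, 0, 0, 0, 4.4]]
  ]
}}

```text
clock: 21.02
tool_pos: [0.475, 0.1626, 0.1662]
eef_rot: [0.709, 0.706, -0.001, 0.0]
contact_force: [0.7, -0.3, -0.1]
opening: 0.499
```

Run:
```python
from plant import r
from h import *
w=r.snapshot("wrist"); cv2.imwrite("pics/w17.png",w["pixels"][:,:,::-1])
s=r.get_state(); print(s["clock"],s["tool_pos"],s["contact_force"],s["opening"]*88.1)
go(s,(.477,.165,.069))
for c,p in dict(g=(.4762,.1654)).items(): print(c,proj(w,[[p[0],p[1],.096]]).round(1))
```

```text
21.0667 [0.4750558  0.16251847 0.16628574] [ 0.11375969 -0.71270311 -0.44561723] 43.877204460246915
(0.477, 0.165, 0.069) turn [-0.001  0.001 -0.005] shift cm [0.26 0.2  9.73]
g [[321.5 211. ]]
```

View pics/w17.png

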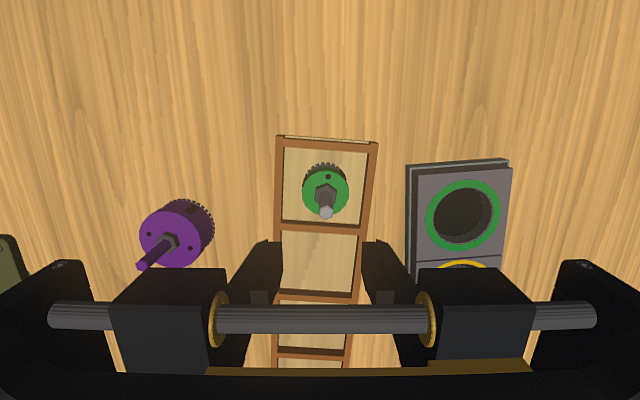

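The green shank top is at (326,212), against a predicted (321.5,211). Descending, gripping and lifting.

Request:
{"method": "carry_out", "body": {
  "commands": [
    [[0, 0, 0, 0.2, 0.1, 0.6, 4.4], [0, 0, 0, 0.2, 0.2, 2.5, 4.4], [0, 0, 0, 0.2, 0.2, 5, 4.4], [0, 0, 0, 0.2, 0.2, 7.5, 4.4], [0, 0, 0, 0.2, 0.2, 9, 4.4], [0, 0, 0, 0.2, 0.2, 9.7, 4.4], [0, 0, 0, 0.2, 0.2, 9.7, 4.4], [0, 0, 0, 0.2, 0.2, 9.7, 4.4]]
  ]
}}

```text
clock: 21.73
tool_pos: [0.4761, 0.1664, 0.0696]
eef_rot: [0.708, 0.706, -0.0, -0.0]
contact_force: [0.5, 1.0, 0.0]
opening: 0.499
```

Request:
{"method": "carry_out", "body": {
  "commands": [
    [[0, 0, 0, 0, 0, 0, 2.5], [0, 0, 0, 0, 0, 0, 1.5], [0, 0, 0, 0, 0, 0, 0.5], [0, 0, 0, 0, 0, 0, 0.5], [0, 0, 0, 0, 0, 0, 0.5], [0, 0, 0, 0, 0, 0, 0.5]]
  ]
}}

```text
clock: 22.23
tool_pos: [0.476, 0.1668, 0.0699]
eef_rot: [0.707, 0.707, -0.0, -0.0]
contact_force: [0.1, 0.2, -2.0]
opening: 0.112
```

Request:
{"method": "carry_out", "body": {
  "commands": [
    [[0, 0, 0, 0, 0, -0.5, 0.5], [0, 0, 0, 0, 0, -2, 0.5], [0, 0, 0, 0, 0, -4, 0.5], [0, 0, 0, 0, 0, -6, 0.5], [0, 0, 0, 0, 0, -8, 0.5], [0, 0, 0, 0, 0, -9, 0.5], [0, 0, 0, 0, 0, -9, 0.5], [0, 0, 0, 0, 0, -9, 0.5]]
  ]
}}

```text
clock: 22.9
tool_pos: [0.4758, 0.1665, 0.16]
eef_rot: [0.708, 0.707, -0.0, -0.0]
contact_force: [-0.3, 0.1, -1.9]
opening: 0.111
```

Run:
```python
from plant import r
from h import *
w=r.snapshot("wrist"); cv2.imwrite("pics/w18.png",w["pixels"][:,:,::-1])
s=r.get_state(); print(s["clock"],s["tool_pos"],s["contact_force"],s["opening"]*88.1)
go(s,(.618,.1365,.16))
```

```text
22.95 [0.47535751 0.166299   0.15929512] [-0.40973278 -0.12908921 -2.89204395] 10.118073258788332
(0.618, 0.1365, 0.16) turn [-0.002  0.001 -0.001] shift cm [-2.96 14.27 -0.09]
```

View pics/w18.png

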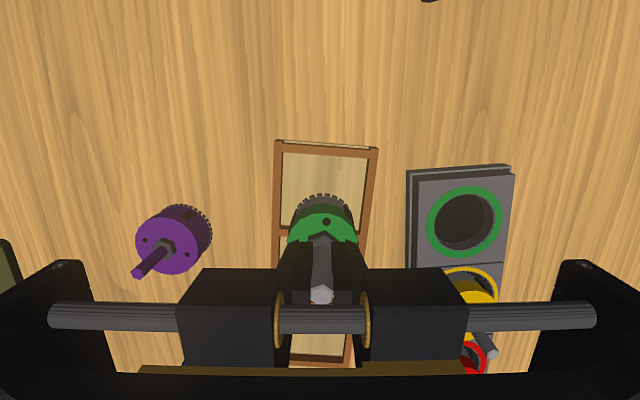

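Green is held upright. Carrying it to its nest.

Request:
{"method": "carry_out", "body": {
  "commands": [
    [[0, 0, 0, -0.2, 0.8, 0, 0.5], [0, 0, 0, -0.6, 2.8, 0, 0.5], [0, 0, 0, -1, 5, 0, 0.5], [0, 0, 0, -1.5, 7.4, 0, 0.5], [0, 0, 0, -2, 9.8, 0, 0.5], [0, 0, 0, -2.5, 12.2, 0, 0.5], [0, 0, 0, -2.8, 13.7, 0, 0.5], [0, 0, 0, -2.9, 14.2, 0, 0.5], [0, 0, 0, -2.9, 14.2, 0, 0.5], [0, 0, 0, -2.9, 14.2, 0, 0.5]]
  ]
}}

```text
clock: 23.78
tool_pos: [0.6164, 0.1377, 0.1585]
eef_rot: [0.707, 0.707, -0.001, -0.001]
contact_force: [-0.7, -0.4, -1.6]
opening: 0.115
```

Run:
```python
from plant import r
from h import *
w=r.snapshot("wrist"); cv2.imwrite("pics/w19.png",w["pixels"][:,:,::-1])
s=r.get_state(); print(s["clock"],s["tool_pos"],s["contact_force"],s["opening"]*88.1)
go(s,(.618,.137,.083))
```

```text
23.8333 [0.61609995 0.1381104  0.15882566] [ 0.08489398 -0.20750869 -2.10540525] 10.134554041594647
(0.618, 0.137, 0.083) turn [-0.004  0.     0.001] shift cm [-0.11  0.22  7.58]
```

View pics/w19.png

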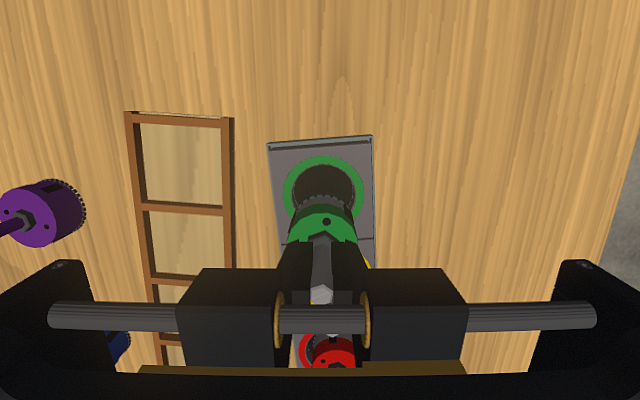

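Request:
{"method": "carry_out", "body": {
  "commands": [
    [[0, 0, 0, 0, 0, 0.5, 0.5], [0, 0, 0, -0.1, 0, 2, 0.5], [0, 0, 0, -0.1, 0, 4, 0.5], [0, 0, 0, -0.1, 0, 5.5, 0.5], [0, 0, 0, -0.1, 0, 6.5, 0.5], [0, 0, 0, -0.1, 0, 7.2, 0.5], [0, 0, 0, -0.1, 0, 7.4, 0.5], [0, 0, 0, -0.1, 0, 7.5, 0.5], [0, 0, 0, -0.1, 0, 7.5, 0.5]]
  ]
}}

```text
clock: 24.58
tool_pos: [0.618, 0.1369, 0.085]
eef_rot: [0.707, 0.707, 0.0, -0.0]
contact_force: [0.0, -0.1, -1.8]
opening: 0.115
```

Run:
```python
from plant import r
from h import *
w=r.snapshot("wrist"); cv2.imwrite("pics/w20.png",w["pixels"][:,:,::-1])
s=r.get_state(); print(s["clock"],s["tool_pos"],s["contact_force"],s["opening"]*88.1)
```

```text
24.6333 [0.61816445 0.13689017 0.08526999] [ 0.37057953  0.30289806 -2.11804173] 9.696622963139449
```

View pics/w20.png

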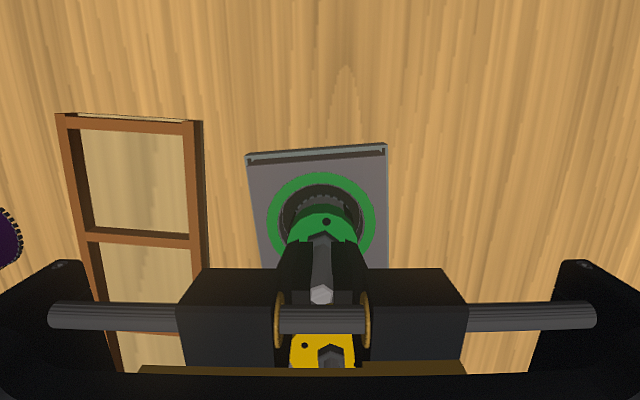

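The green cup is centred in its ring at about (321,218). Lowering 7 mm.

Request:
{"method": "carry_out", "body": {
  "commands": [
    [[0, 0, 0, 0, 0, 0.2, 0.5], [0, 0, 0, 0, 0, 0.4, 0.5], [0, 0, 0, 0, 0, 0.55, 0.5], [0, 0, 0, 0, 0, 0.65, 0.5], [0, 0, 0, 0, 0, 0.7, 0.5], [0, 0, 0, 0, 0, 0.7, 0.5]]
  ]
}}

```text
clock: 25.13
tool_pos: [0.618, 0.1366, 0.0778]
eef_rot: [0.708, 0.707, -0.0, -0.0]
contact_force: [0.0, -0.3, 0.2]
opening: 0.112
```

Request:
{"method": "carry_out", "body": {
  "commands": [
    [[0, 0, 0, 0, 0, 0.05, 0.5], [0, 0, 0, 0, 0, 0.1, 0.5], [0, 0, 0, 0, 0, 0.1, 0.5]]
  ]
}}

```text
clock: 25.38
tool_pos: [0.6183, 0.1364, 0.0777]
eef_rot: [0.708, 0.707, 0.0, 0.0]
contact_force: [-1.8, -1.2, 6.2]
opening: 0.113
```

Request:
{"method": "carry_out", "body": {
  "commands": [
    [[0, 0, 0, 0, 0, -0.05, 0.5], [0, 0, 0, 0, 0, -0.05, 1.4], [0, 0, 0, 0, 0, -0.05, 2], [0, 0, 0, 0, 0, -0.05, 3], [0, 0, 0, 0, 0, -0.05, 4.4], [0, 0, 0, 0, 0, -0.5, 4.4], [0, 0, 0, 0, 0, -2.5, 4.4], [0, 0, 0, 0, 0, -5, 4.4], [0, 0, 0, 0, 0, -8, 4.4], [0, 0, 0, 0, 0, -10, 4.4]]
  ]
}}

```text
clock: 26.22
tool_pos: [0.6184, 0.1371, 0.1791]
eef_rot: [0.707, 0.707, 0.001, 0.0]
contact_force: [-0.0, 0.1, -0.5]
opening: 0.499
```

Request:
{"method": "carry_out", "body": {
  "commands": [
    [[0, 0, 0, -1, -1, -1, 4.4], [0, 0, 0, 1, -4, -3, 4.4], [0, 0, 0, 4, -7, -4, 4.4], [0, 0, 0, 7, -9, -5, 4.4], [0, 0, 0, 10, -10, -5, 4.4], [0, 0, 0, 12, -10, -5, 4.4], [0, 0, 0, 13, -10, -5, 4.4], [0, 0, 0, 13, -10, -5, 4.4], [0, 0, 0, 13, -10, -5, 4.4], [0, 0, 0, 13, -10, -5, 4.4]]
  ]
}}

```text
clock: 27.05
tool_pos: [0.5187, 0.2642, 0.2261]
eef_rot: [0.708, 0.706, -0.001, 0.0]
contact_force: [0.4, -0.8, 0.3]
opening: 0.492
```

Run:
```python
from plant import r
from h import *
s=r.get_state(); print(s["clock"],s["tool_pos"],s["contact_force"],s["qd"].round(3))
for n in ["scene","top"]:
    w=r.snapshot(n); cv2.imwrite(f"pics/{n}_e.png",w["pixels"][:,:,::-1])
    if n=="scene": cv2.imwrite("pics/s_ez.png",cv2.resize(w["pixels"][210:300,230:430,::-1],None,fx=4,fy=4,interpolation=2))
    else: cv2.imwrite("pics/t_ez.png",cv2.resize(w["pixels"][110:300,150:430,::-1],None,fx=2.8,fy=2.8,interpolation=2))
    for z in (.054,.104):
        print(n,z,proj(w,[[.639,-.148,z],[.6315,-.0535,z],[.624,.0415,z],[.617,.136,z]]).round(0).tolist())
```

```text
27.05 [0.5186881 0.2641822 0.22612  ] [ 0.43231856 -0.84284864  0.31080178] [ 0.011  0.     0.001  0.006 -0.002 -0.002 -0.003]
scene 0.054 [[265.0, 255.0], [308.0, 251.0], [351.0, 246.0], [392.0, 242.0]]
scene 0.104 [[263.0, 239.0], [308.0, 234.0], [351.0, 230.0], [394.0, 226.0]]
top 0.054 [[389.0, 142.0], [349.0, 146.0], [309.0, 149.0], [270.0, 153.0]]
top 0.104 [[392.0, 136.0], [351.0, 139.0], [309.0, 143.0], [267.0, 147.0]]
```

View pics/s_ez.png

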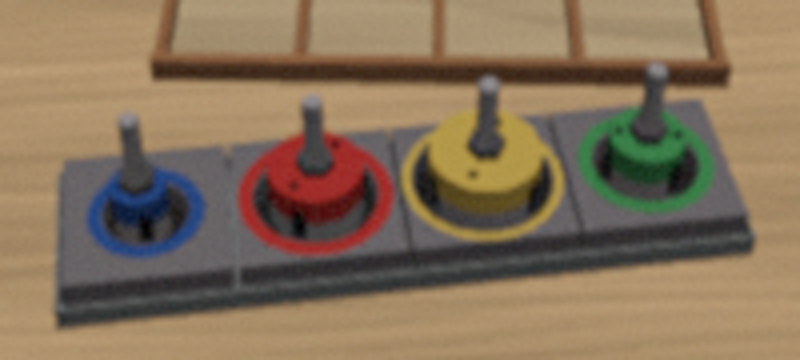

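View pics/t_ez.png

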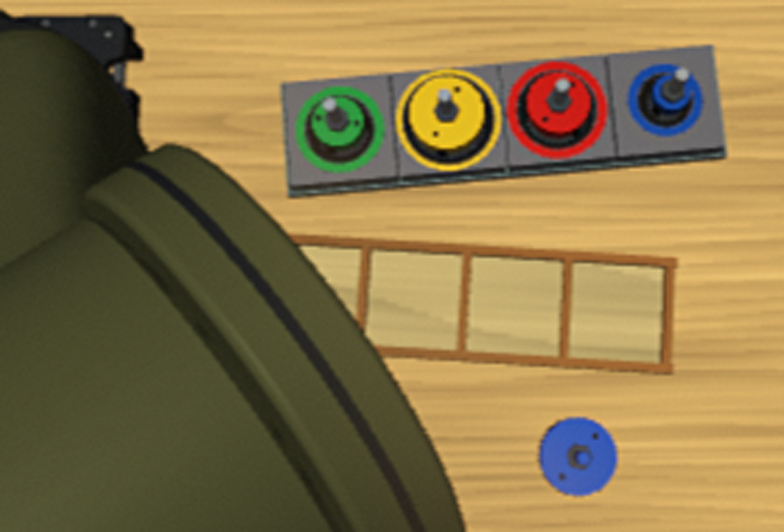

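View pics/scene_e.png

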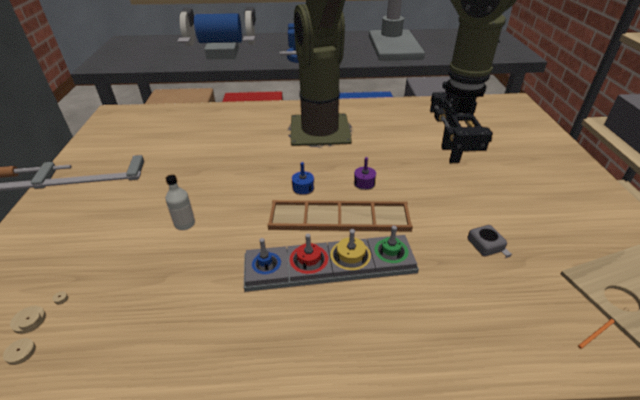

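All four saws stand in their own wells. In the scene view their shank tops are at (262,240), (308,235), (352,231) and (394,227), each within about 1 px of the height predicted for standing flat. The bottle, tape measure and look-alikes look unmoved. Handing in.

Run:
```python
from plant import r
print(r.finish_job())
```

```text
the job is handed in; nothing more can be done
None
```

All four hole saws (blue 32, yellow 64, red 54, green 44) are standing shank-up in the nests of their own colour. I handed the job in about 27 s into the 104 s limit.

- **Setting down:** each saw was gripped by its shank, carried upright and lowered to light contact with the well floor (6–10 N) before release. Contact came at a tool height of 77–78 mm, as the well floor predicts.
- **Final check:** in the scene picture the shank tops were within about 1 pixel of where a saw standing flat should be. The top view also shows each saw inside its own ring. The robot was clear of everything when I handed in.
- **Bystanders:** the oil bottle, the tape measure and the blue and purple look-alikes look unmoved in the scene picture. I judged that by eye; the final top view was partly blocked by the arm.
- **Disagreement:** the wrist camera put the saws, and less consistently the nests, about 3 mm further out in x than the top camera. I aimed between the two, well inside the 8 mm clearance around each saw.

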